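# Clip the lid onto the food dish

## Task

Put the lid on the food dish the right way round, so that it sits flat and fully down on the rim with all its flaps still raised. Then fold its clip flaps fully down around the rim: first the two at the narrow ends, and only after both of those the two along the long sides. Leave the pepper mill, the spice jar and the garlic standing where they are.

Things in the scene. Friction and masses are not known exactly. Their poses are not given: they have to be found in the camera images.
- dish: white stoneware food dish, open on top, firm on non-slip feet (cannot be moved). Origin: centre of its underside, on the worktop; x along its long side, z up. Walls 150 x 110 mm, 5 mm thick (mouth 140 x 100 mm), 62 mm high; a flange round the top, 7 mm thick, widens it to 164 x 124 mm. Dish and lid lie one at the left, one at the right, either way round
- lid_grip (a point): grip point of the loose lid, in its upright bar handle (50 mm along x, 14 mm along y, 30 mm high): 8 mm below the handle's top, 22 mm above the plate's top. x along the lid's long side, z up. At first the lid lies on the worktop, grip point 44 mm above it; seated, the grip point is 92 mm above the worktop, over the dish's origin. It fits two ways, half a turn apart
- lid: grey lid, 0.2 to 0.4 kg. Origin: centre of its underside, 44 mm below lid_grip, same axes. Plate 164 x 124 x 8 mm; under it a dark plug 14 mm deep, 134 x 94 mm, stepped to 126 x 86 mm at the bottom (3 mm play each side in the dish). Four grey clip flaps on its edges: 4 mm thick, 34 mm from hinge to free edge, 60 mm wide (ends) or 70 mm (sides), a small hook rib inside
- hinge_end_a (a point): middle of the hinge axis of that flap, fixed to the lid; its axes are the lid's own (not the flap's). In the lid's frame it lies at x +88, y 0 mm from the lid's centre and 26 mm below lid_grip
- hinge_end_b (a point): middle of the hinge axis of that flap, fixed to the lid; its axes are the lid's own (not the flap's). In the lid's frame it lies at x -88, y 0 mm from the lid's centre and 26 mm below lid_grip
- hinge_side_a (a point): middle of the hinge axis of that flap, fixed to the lid; its axes are the lid's own (not the flap's). In the lid's frame it lies at x 0, y +68 mm from the lid's centre and 26 mm below lid_grip
- hinge_side_b (a point): middle of the hinge axis of that flap, fixed to the lid; its axes are the lid's own (not the flap's). In the lid's frame it lies at x 0, y -68 mm from the lid's centre and 26 mm below lid_grip
- flap_end_a (a joint): angle of the flap at the narrow end +x of the lid (hinge_end_a): 0 = fully down, hanging upright outside the rim (stop); 1.57 = level, sticking out; 2.6 = raised (stop), leaning outward 0.54 rad from upright. Stays where it is left: hinge friction about 0.03 N m (1 N at its free edge), no spring or snap. Starts at 1.75 to 2.4
- flap_end_b (a joint): angle of the flap at the narrow end -x of the lid (hinge_end_b): 0 = fully down, hanging upright outside the rim (stop); 1.57 = level, sticking out; 2.6 = raised (stop), leaning outward 0.54 rad from upright. Stays where it is left: hinge friction about 0.03 N m (1 N at its free edge), no spring or snap. Starts at 1.75 to 2.4
- flap_side_a (a joint): angle of the flap at the long side +y of the lid (hinge_side_a): 0 = fully down, hanging upright outside the rim (stop); 1.57 = level, sticking out; 2.6 = raised (stop), leaning outward 0.54 rad from upright. Stays where it is left: hinge friction about 0.03 N m (1 N at its free edge), no spring or snap. Starts at 1.75 to 2.4
- flap_side_b (a joint): angle of the flap at the long side -y of the lid (hinge_side_b): 0 = fully down, hanging upright outside the rim (stop); 1.57 = level, sticking out; 2.6 = raised (stop), leaning outward 0.54 rad from upright. Stays where it is left: hinge friction about 0.03 N m (1 N at its free edge), no spring or snap. Starts at 1.75 to 2.4
- mill_mid (a point): wooden pepper mill, 58 mm across, 170 mm high, near a far corner of the dish. It stands loose behind the dish; leave it where it is. The origin is its centre, half-way up
- jar_mid (a point): spice jar with a red cap, 45 mm across, 106 mm high, near the other far corner of the dish (mill and jar may be swapped). It stands loose behind the dish; leave it where it is. The origin is its centre, half-way up
- garlic_mid (a point): bulb of garlic, 60 mm across, 58 mm high, behind the middle of the dish's far end. It stands loose behind the dish; leave it where it is. The origin is its centre, half-way up

How it is judged:
By the outcome, as a careful person would: the job done as asked, in the order asked, and still so for the second after the job is handed in, with the robot touching nothing.
It also fails if it takes over 67 s, if anything falls off the work surface, if the arm or the gripper's body presses on something with over 40 N, if the wrist force passes 120 N, or if a joint passes its speed limit or range.

## Robot

A 6-joint arm with a two-finger parallel gripper is mounted at the origin on a cart in front of the work surface, level with it; the furniture and walls round the work are solid. World frame = base frame: x ahead of the robot, y to its left, z up, the work surface at z = 0. Lengths are in mm, angles in rad, forces in N, time in s.
With the tool pointing down it reaches from about 325 to 900 mm from the base axis. Payload 3.5 kg.
Tool frame: the origin (TCP) lies on the centre line of the jaws, within the pads' length; the fingertips stand 14 mm ahead of it and the grasp point (between the pads) lies 5 mm behind it (robot.tip_reach is the distance from the TCP to the fingertips, in mm); z points along the fingers, y is the line along which they close (so a half turn about z gives the same grasp; the last joint's range is limited). The gripper opens to 85 mm and grips with 20 to 120 N. Pads are 22 mm wide; open, the fingers measure 114 mm over their backs; the gripper's body (76 mm by 85 mm) begins 54 mm behind the grasp point. The pads swing forward as they close: fully open they stand 13 mm farther back than shut.
Start: joints at [1.218, 0.276, -0.026, 1.268, 0, 1.467], TCP at [154.513, 605.597, 245.313] pointing down, gripper open.
Joint ranges: [-3.12, 3.12], [-0.85, 1.88], [-1.08, 1.24], [-1.95, 2.15], [-1.57, 1.53], [-3.14, 3.14]. Speed limits (rad/s): [2.57, 2.57, 3.14, 3.14, 3.14, 3.14].

## Interface

Orientations are given as a unit quaternion [w, x, y, z].
In Python, from rig import robot, vision gives the robot as it stands.
- The arm moves only by the tool step_arm, never from a script. Its argument "increments" is a list of rows, each a list of 3 entries, a list of its own where there are three numbers: the opening in per cent of the stroke, from 0 (shut) to 100 (fully open), then the shift along the tool's x, y, z in m, then the turn, a rotation vector about the tool's x, y, z in rad. A call has 1 to 20 rows; each row is the pose to reach, as a shift and turn from the pose commanded when the call began, along the tool's axes at that moment; what a row does not reach only later rows make up. A row lasts 1/12 s, in which the tool goes at most 41.7 mm and 7.16 degrees, less where a joint would pass 70% of its speed; a pose out of reach is approached as far as the arm can. A call with a gripper value outside its range is refused whole. The fingers move at their own pace and stop on an object; "newtons" is the grip in N (left out, the last holds). Time passes only in rows, so rows that repeat a pose let the fingers close. It gives the time, the measured TCP pose, the force, the opening and the grip force at its end, in the units of the state.
- robot.sense(): the state, without advancing time (a new reading comes with each control period).
- vision.grab_frame(name): name is "scene" or "top" or "wrist"; returns (picture, depth): 480x640x3 uint8, blue, green, red; 480x640 float32, mm along the optical axis (not along the pixel's ray), 0 where there is no reading.
- vision.calibration(name): a dict with "camera_matrix" (3x3 intrinsics, pixels), "k1" (the pictures are not rectified: a ray, as slopes to the right and down, at radius r is drawn at 1 + k1 r^2 times it, then the intrinsics apply), "eye" and "orientation" of the camera in the world. Camera axes: x right, y down, z forward; pixel columns grow to the right and rows downward; lengths in mm; the calibration is good to about 2 mm. A picture is of the moment at which its call begins: read the wrist's pose just before it. calibration takes no time and is no camera call; for the wrist camera it gives the pose at the moment of the call.
- robot.close_job(): hands the job in; it is judged then, once.
The state is a dict: "time": time; "joint_pos": joint angles; "qvel": joint speeds; "tau": joint torques, N m; "position": TCP position; "tool_rot": TCP orientation; "contact_force": force on the tool from outside, world axes, zero at the start; "moment": the same for the moment, N m; "finger_gap": opening from 0.0 (shut) to 1.0 (fully open); "grasp_force": force on a finger pad.
Only numpy, scipy, OpenCV 4.12 (cv2) and the standard library are available. Lean on these libraries where they do the work, as an engineer would, in place of code of your own. Each camera call takes 0.05 s, during which the arm holds its last target. There are 200 camera calls.

## Working session

There is one attempt and no reset: what is moved stays moved. The work goes in short steps, Python scripts to look and compute and a tool call to move; the robot and the scene stay as the last step left them, time stands still between calls to the robot, and variables do not carry over. Pictures are saved under pics/ and viewed, at most 10 in all, crops included, and the job is handed in when it is done.

Besides the shell and the picture viewer there is one more tool, called by a JSON object that holds its "api" and its "payload", one argument or row to a line. step_arm: Moves the arm, as the interface text tells. Its arguments: {"type":"object","properties":{"increments":{"type":"array"},"newtons":{"type":"number"}},"required":["increments"]}

```bash
mkdir -p pics; ls
cat > h.py <<'E'
import numpy as np, cv2
from scipy.spatial.transform import Rotation as R
from rig import robot, vision
def rot(q): return R.from_quat([q[1],q[2],q[3],q[0]])
def cloud(name):
    s=robot.sense(); c=vision.calibration(name); img,d=vision.grab_frame(name)
    K=np.array(c["camera_matrix"]); k1=c["k1"]
    v,u=np.mgrid[0:480,0:640].astype(float)
    pts=np.stack([u,v],-1).reshape(-1,1,2)
    n=cv2.undistortPoints(pts,K,np.array([k1,0,0,0,0.])).reshape(480,640,2)
    P=np.dstack([n*d[...,None],d])
    o=np.array(c["orientation"])
    M=rot(o).as_matrix() if o.size==4 else o.reshape(3,3)
    W=P@M.T+np.array(c["eye"])
    W[d<=0]=np.nan
    return img,d,W
E
python3 - <<'E'
from h import *
print(robot.sense())
for n in("scene","top"):
    img,d,W=cloud(n); cv2.imwrite(f"pics/{n}0.png",img); np.save(f"{n}0.npy",W); print(n,vision.calibration(n))
E
```

```text
pics
{'time': 0.0, 'joint_pos': array([ 1.21759712e+00,  2.77109898e-01, -2.78786299e-02,  1.26800121e+00,
       -9.19873480e-06,  1.46738800e+00]), 'qvel': array([-0.00098421,  0.00071075,  0.0004774 ,  0.00065295, -0.00140775,
        0.00029363]), 'tau': array([ 1.91953943e-03, -4.45506120e+01,  2.95204675e+01,  1.64147437e-02,
       -1.70007411e-05,  4.69578126e-06]), 'position': array([154.25870879, 604.89484349, 244.17507027]), 'tool_rot': array([-2.43732290e-04,  1.24570909e-01,  9.92210102e-01, -1.06928772e-03]), 'contact_force': array([ 0.17039476, -0.77017501,  0.7931754 ]), 'moment': array([-0.03298105,  0.07773152,  0.0467733 ]), 'grasp_force': 0.0, 'finger_gap': 0.9963833414781582}
scene {'camera_matrix': array([[461.93777869,   0.        , 313.09872226],
       [  0.        , 461.93777869, 237.59113526],
       [  0.        ,   0.        ,   1.        ]]), 'k1': -0.055373645283615505, 'eye': array([ 114.6501271 , -375.73442561,  880.52629048]), 'orientation': array([-0.3061407 ,  0.87576257, -0.35415505,  0.11786432])}
top {'camera_matrix': array([[623.89208591,   0.        , 321.32648242],
       [  0.        , 623.89208591, 241.04214087],
       [  0.        ,   0.        ,   1.        ]]), 'k1': -0.13577128421343815, 'eye': array([ 406.68674371,   76.7486225 , 1499.01015014]), 'orientation': array([-0.03818927,  0.71046277, -0.70223248,  0.02556928])}
```

View pics/scene0.png

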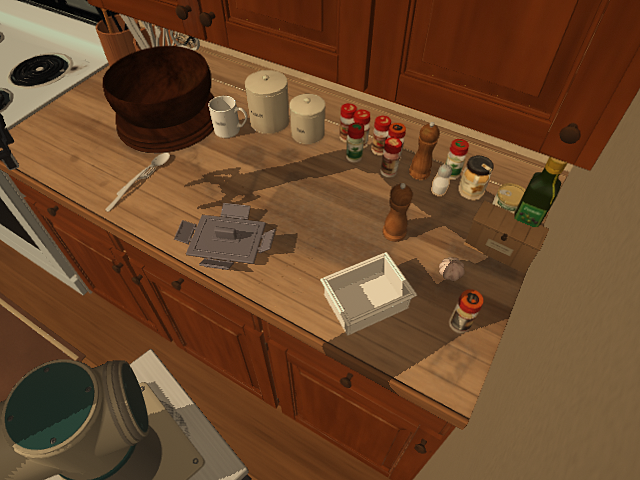

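View pics/top0.png

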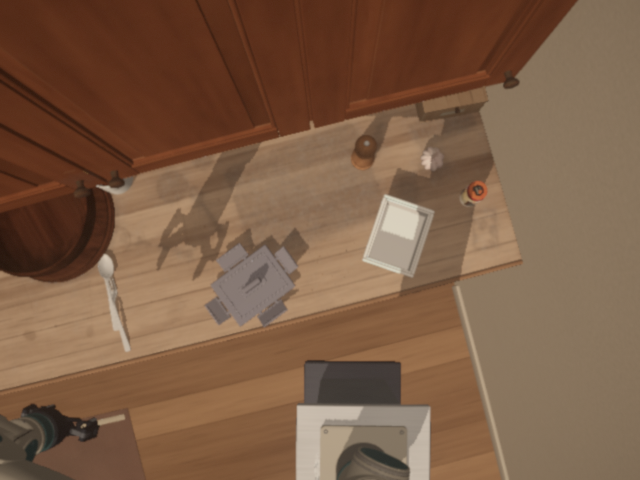

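The scene view shows the lid at (225,238) and dish at (370,290), mill (397,210), garlic (452,270), jar (466,310); in the top view the lid is at (253,285), handle (258,278), and the dish at (400,235) with its far end towards garlic (431,160).

Run:
```python
from h import *
from scipy.optimize import minimize
def near(W,uv,r,zl,zh):
    v,u=np.mgrid[0:480,0:640]; m=(abs(u-uv[0])<r)&(abs(v-uv[1])<r)&(W[...,2]>zl)&(W[...,2]<zh); return W[m]
T=np.load("top0.npy");S=np.load("scene0.npy")
def rect(P,n):
    q=cv2.minAreaRect(P[:,:2].astype(np.float32)); print(n,len(P),q,np.median(P[:,2]))
    return q
for nm,W,d,l in(("top",T,(400,235),(255,280)),("scene",S,(368,292),(225,238))):
    print(nm)
    rect(near(W,d,60,55,70),"dishrim")
    P=near(W,l,28,38,60); rect(P,"handle"); print(np.median(P[:,:2],0))
    rect(near(W,l,48,17,26),"plate")
    P=near(W,l,70,12,80)
    q=near(W,l,20,15,26); print("platez",np.median(q[:,2]))
for n,uv,z in(("mill",(366,148),150),("jar",(476,190),98),("garlic",(431,159),30)):
    P=near(T,uv,22,z-40,z+40); print(n,len(P),P.min(0),P.max(0),np.median(P,0))
for n,uv,z in(("mill",(397,210),90),("jar",(467,310),60),("garlic",(452,269),35)):
    P=near(S,uv,30,z-40 if z>40 else 12,z+100); print(n,len(P),P.min(0),P.max(0),np.median(P,0))
```

```text
top
dishrim 1144 ((551.91748046875, -74.8077621459961), (123.32630920410156, 164.7960662841797), 72.0339584350586) 61.414641792731004
handle 134 ((434.9891357421875, 266.2981872558594), (14.947651863098145, 49.16507339477539), 35.44533157348633) 50.87765825880956
[435.25116908 266.1165367 ]
plate 3494 ((433.9146728515625, 269.5857849121094), (189.55908203125, 204.39556884765625), 0.9983651041984558) 21.9148664070907
platez 21.707955920979202
scene
dishrim 1379 ((548.5288696289062, -75.8055648803711), (125.30315399169922, 162.3187713623047), 71.64865112304688) 60.67790704801905
handle 171 ((393.1033630371094, 240.91799926757812), (107.93143463134766, 50.15510177612305), 31.58041763305664) 48.9251381187496
[428.38807114 259.82026837]
plate 3187 ((429.3729248046875, 264.54302978515625), (189.95474243164062, 203.90060424804688), 72.66191101074219) 21.889742425646205
platez 22.090236793410895
mill 430 [718.92342918 -19.53353131 112.48570713] [767.99031683  29.74306504 172.64986056] [738.55447622   6.45856999 151.97071117]
jar 390 [ 629.15688824 -271.15258045   58.00101265] [ 674.74019166 -228.65029087  115.85860481] [ 650.10366532 -246.59221966  104.97381441]
garlic 1837 [ 692.85977083 -215.41310379   -9.87215934] [ 801.84832515 -109.4732735    58.45594265] [ 742.32848946 -158.23536797    1.31802545]
mill 817 [713.92792607 -18.75360468  50.33952029] [759.38587838  29.17284656 170.34956616] [725.89445002  -2.30465188 121.92707776]
jar 830 [ 625.05294197 -274.41986683   20.43727718] [ 671.12154894 -231.04633969  108.93229223] [ 635.59000563 -255.83974985   91.27153445]
garlic 722 [ 635.61388917 -264.76476596   12.23223012] [ 843.279854   -133.60219082  108.89035848] [ 726.03037865 -169.70364753   36.62775715]
```

```bash
cat >> h.py <<'E'
def go(x,y,z,ydeg):
    """print shift (m, tool axes) and turn to measured TCP target, tool down, tool-y heading ydeg"""
    s=robot.sense(); M=rot(s["tool_rot"])
    a=np.radians(ydeg); Y=np.array([np.cos(a),np.sin(a),0]); Z=np.array([0,0,-1.]); X=np.cross(Y,Z)
    G=R.from_matrix(np.c_[X,Y,Z])
    sh=M.inv().apply(np.array([x,y,z])-s["position"])/1000
    print("t%.2f"%s["time"],"pos",s["position"].round(1),"F",s["contact_force"].round(1),"shift",sh.round(4),"turn",(M.inv()*G).as_rotvec().round(4))
E
python3 - <<'E'
from h import *
go(435,266,160,35.4); print(robot.tip_reach)
E
```

```text
t0.10 pos [154.3 604.9 244.3] F [ 0.2 -0.1 -0.1] shift [-0.3558 -0.2589  0.0847] turn [-2.000e-03  5.000e-04  7.032e-01]
14.0
```

{"api": "step_arm", "payload": {
  "increments": [
    [100, [-0.356, -0.259, 0.085], [-0.002, 0, 0.703]],
    [100, [-0.356, -0.259, 0.085], [-0.002, 0, 0.703]],
    [100, [-0.356, -0.259, 0.085], [-0.002, 0, 0.703]],
    [100, [-0.356, -0.259, 0.085], [-0.002, 0, 0.703]],
    [100, [-0.356, -0.259, 0.085], [-0.002, 0, 0.703]],
    [100, [-0.356, -0.259, 0.085], [-0.002, 0, 0.703]],
    [100, [-0.356, -0.259, 0.085], [-0.002, 0, 0.703]],
    [100, [-0.356, -0.259, 0.085], [-0.002, 0, 0.703]],
    [100, [-0.356, -0.259, 0.085], [-0.002, 0, 0.703]],
    [100, [-0.356, -0.259, 0.085], [-0.002, 0, 0.703]],
    [100, [-0.356, -0.259, 0.085], [-0.002, 0, 0.703]],
    [100, [-0.356, -0.259, 0.085], [-0.002, 0, 0.703]],
    [100, [-0.356, -0.259, 0.085], [-0.002, 0, 0.703]],
    [100, [-0.356, -0.259, 0.085], [-0.002, 0, 0.703]],
    [100, [-0.356, -0.259, 0.085], [-0.002, 0, 0.703]]
  ]
}}

```text
time: 1.35
position: [434.8, 267.3, 160.3]
tool_rot: [-0.0, 0.458, 0.889, 0.001]
contact_force: [0.8, 0.7, -0.1]
finger_gap: 0.999
grasp_force: 0.0
```

Run:
```python
from h import *
img,d,W=cloud("wrist"); cv2.imwrite("pics/w1.png",img); np.save("w1.npy",W); print(vision.calibration("wrist"))
z=W[...,2]; near=np.hypot(W[...,0]-435,W[...,1]-266)<35
P=W[near&(z>44)&(z<60)]; q=cv2.minAreaRect(P[:,:2].astype(np.float32)); print("handle",len(P),q,np.median(P[:,2]))
P=W[(np.hypot(W[...,0]-435,W[...,1]-266)<125)&(z>19)&(z<25)]; print("plate",len(P),np.median(P[:,2]))
go(435,266,41,35.4)
```

```text
{'camera_matrix': array([[432.87765238,   0.        , 326.28268542],
       [  0.        , 432.87765238, 238.22007301],
       [  0.        ,   0.        ,   1.        ]]), 'k1': 0.019866969728754135, 'eye': array([394.29806094, 323.59954902, 290.5075338 ]), 'orientation': array([0.131932  , 0.94330153, 0.30148418, 0.04339881])}
handle 1996 ((433.036376953125, 267.0013427734375), (14.03243637084961, 49.93724060058594), 37.07646560668945) 52.894583894812286
plate 50791 23.4022983983358
t1.40 pos [434.7 267.5 160.4] F [-0.2 -0.2 -0.1] shift [-0.0015 -0.0009  0.1194] turn [ 0.0019 -0.0009  0.0019]
```

View pics/w1.png

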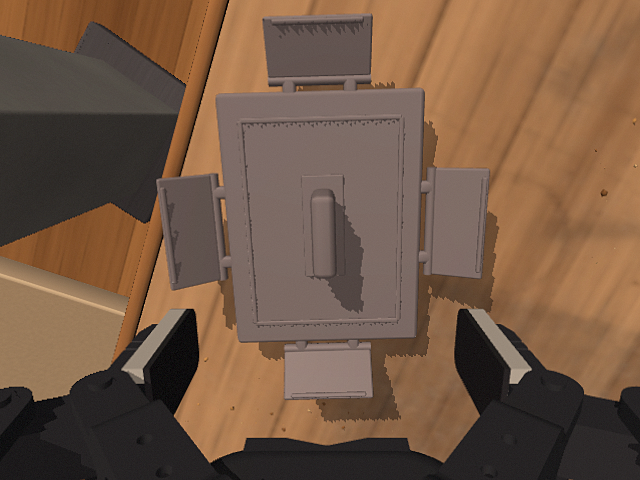

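The wrist view shows the lid upright with handle at (323,232) and all four flaps raised, fingers straddling at (170,350)/(485,350); handle centre (433,267).

{"api": "step_arm", "payload": {
  "increments": [
    [100, [0, -0.001, 0.03], [0.002, -0.001, -0.024]],
    [100, [0, -0.001, 0.06], [0.002, -0.001, -0.024]],
    [100, [0, -0.001, 0.09], [0.002, -0.001, -0.024]],
    [100, [0, -0.001, 0.11], [0.002, -0.001, -0.024]],
    [100, [0, -0.001, 0.119], [0.002, -0.001, -0.024]],
    [0, [0, -0.001, 0.119], [0.002, -0.001, -0.024]],
    [0, [0, -0.001, 0.119], [0.002, -0.001, -0.024]],
    [0, [0, -0.001, 0.119], [0.002, -0.001, -0.024]],
    [0, [0, -0.001, 0.119], [0.002, -0.001, -0.024]],
    [0, [0, -0.001, 0.119], [0.002, -0.001, -0.024]],
    [0, [0, -0.001, 0.119], [0.002, -0.001, -0.024]],
    [0, [0, -0.001, 0.119], [0.002, -0.001, -0.024]],
    [0, [0, -0.001, 0.119], [0.002, -0.001, -0.024]],
    [0, [0, -0.001, 0.119], [0.002, -0.001, -0.024]]
  ],
  "newtons": 60
}}

```text
time: 2.57
position: [435.5, 266.5, 42.6]
tool_rot: [0.001, 0.448, 0.894, 0.001]
contact_force: [-1.3, -1.5, 5.8]
finger_gap: 0.15
grasp_force: 61.6
```

Run:
```python
from h import *
go(560,117,155,72)
```

```text
t2.57 pos [435.5 266.5  42.6] F [-1.3 -1.5  5.8] shift [-0.1943  0.0103 -0.1122] turn [ 0.0013  0.0012 -0.6148]
```

{"api": "step_arm", "payload": {
  "increments": [
    [0, [0, 0, -0.03], [0, 0, 0]],
    [0, [0, 0, -0.06], [0, 0, 0]],
    [0, [-0.03, 0.003, -0.09], [0, 0, -0.1]],
    [0, [-0.06, 0.005, -0.112], [0, 0, -0.2]],
    [0, [-0.09, 0.006, -0.112], [0, 0, -0.3]],
    [0, [-0.12, 0.007, -0.112], [0, 0, -0.4]],
    [0, [-0.15, 0.009, -0.112], [0, 0, -0.5]],
    [0, [-0.18, 0.01, -0.112], [0, 0, -0.6]],
    [0, [-0.194, 0.01, -0.112], [0.001, 0.001, -0.615]],
    [0, [-0.194, 0.01, -0.112], [0.001, 0.001, -0.615]],
    [0, [-0.194, 0.01, -0.112], [0.001, 0.001, -0.615]],
    [0, [-0.194, 0.01, -0.112], [0.001, 0.001, -0.615]]
  ]
}}

```text
time: 3.57
position: [557.6, 117.2, 152.6]
tool_rot: [-0.002, 0.156, 0.988, -0.0]
contact_force: [-0.5, 0.0, -3.2]
finger_gap: 0.15
grasp_force: 60.2
```

Run:
```python
from h import *
s=robot.sense(); print(s["position"],s["finger_gap"],s["grasp_force"],s["contact_force"])
img,d,W=cloud("wrist"); cv2.imwrite("pics/w2.png",img); np.save("w2.npy",W)
t=s["position"]; z=W[...,2]; r=np.hypot(W[...,0]-t[0],W[...,1]-t[1])
P=W[(r<40)&(z>t[2]-3)&(z<t[2]+25)]; print("handle",len(P),cv2.minAreaRect(P[:,:2].astype(np.float32)),np.median(P[:,2]))
m=(r<105)&(abs(z-(t[2]-20))<5); P=W[m]; A=np.c_[P[:,:2]-t[:2],np.ones(len(P))]; c=np.linalg.lstsq(A,P[:,2],rcond=None)[0]; print("plate",len(P),c)
m=(np.hypot(W[...,0]-550,W[...,1]+75)<110)&(z>56)&(z<70); P=W[m]; print("dish",len(P),cv2.minAreaRect(P[:,:2].astype(np.float32)),np.median(P[:,2]))
```

```text
[557.59788147 117.16863041 152.59732605] 0.14993235629047622 60.24152755737305 [-5.13002713e-01  2.30227859e-05 -3.21627139e+00]
handle 10465 ((555.0307006835938, 117.78807830810547), (44.71813201904297, 36.53349304199219), 18.14981460571289) 163.10936870148845
plate 121564 [-6.11705020e-04 -3.79714417e-04  1.33713749e+02]
dish 2270 ((559.9921875, -45.351959228515625), (64.7310562133789, 170.2928009033203), 60.09568405151367) 62.72577111299532
```

View pics/w2.png

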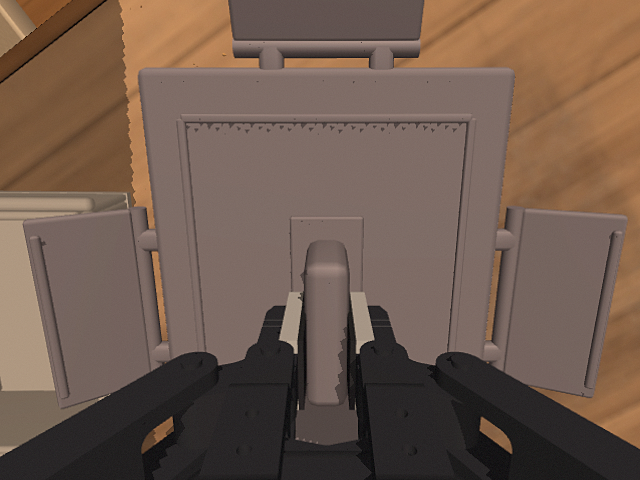

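The wrist view shows the lid held level, handle at (325,320), flaps up, with the dish's corner at (128,195) on the left; I measure both from this same cloud.

Run:
```python
from h import *
W=np.load("w2.npy"); z=W[...,2]; t=np.array([557.6,117.2,152.6])
T=np.load("top0.npy"); S=np.load("scene0.npy")
def edge(P,a,b,name,lo,hi,step,sgn):
    # edge of P along b (extreme), as function of a -> line fit
    xs=[];ys=[]
    for k in np.arange(lo,hi,step):
        m=(P@a>k)&(P@a<k+step)
        if m.sum()>8: xs.append(k+step/2); ys.append(np.percentile(sgn*(P@b)[m],98)*sgn)
    if len(xs)>2:
        c=np.polyfit(xs,ys,1); r=np.array(ys)-np.polyval(c,xs); g=abs(r)<2; c=np.polyfit(np.array(xs)[g],np.array(ys)[g],1) if g.sum()>2 else c
        print(name,"n",len(xs),"slope_deg %.2f"%np.degrees(np.arctan(c[0])),"mid %.1f"%np.median(ys),np.round(ys,1)[::max(1,len(ys)//8)])
    else: print(name,xs,ys)
th=np.radians(-18); u=np.array([np.cos(th),np.sin(th)]); v=np.array([-np.sin(th),np.cos(th)])
for nm,W_ in(("top",T),("scene",S),("wrist",W)):
    zz=W_[...,2]; m=(np.hypot(W_[...,0]-550,W_[...,1]+75)<105)&(zz>58)&(zz<66); P=W_[m][:,:2]-[550,-75]
    print(nm)
    edge(P,v,u,"far+u",-45,50,6,1); edge(P,v,u,"near-u",-45,50,6,-1)
    edge(P,u,v,"left+v",-65,70,6,1); edge(P,u,v,"right-v",-65,70,6,-1)
m=(np.hypot(W[...,0]-t[0],W[...,1]-t[1])<103)&(abs(z-133.5)<3); P=W[m][:,:2]-t[:2]
print("lid"); edge(P,v,u,"far+u",-50,50,6,1); edge(P,u,v,"left+v",20,75,5,1); edge(P,u,v,"right-v",20,75,5,-1)
```

```text
top
far+u n 16 slope_deg 0.13 mid 82.3 [81.1 82.3 81.3 82.4 82.4 83.  81.9 82.9]
near-u n 16 slope_deg -1.62 mid -78.4 [-78.2 -78.2 -77.  -78.4 -77.7 -80.4 -78.4 -79.8]
left+v n 23 slope_deg -0.55 mid 61.2 [61.8 62.2 62.2 62.2 61.  60.5 60.6 61.2 61.3 61.3 61.2 60.1]
right-v n 23 slope_deg 0.33 mid -58.8 [-60.4 -60.5 -57.1 -58.5 -58.7 -59.5 -58.8 -58.1 -58.8 -57.8 -59.6 -59.7]
scene
far+u n 16 slope_deg 0.21 mid 78.9 [78.8 77.8 78.9 79.5 79.  78.6 79.  78.7]
near-u n 16 slope_deg 0.82 mid -81.0 [-81.6 -81.2 -81.2 -80.9 -81.8 -81.  -81.  -80.3]
left+v n 23 slope_deg -0.58 mid 59.1 [60.5 60.3 59.7 59.1 58.5 59.7 58.4 57.8 58.6 57.9 58.3 54.9]
right-v n 23 slope_deg -0.59 mid -62.3 [-61.1 -62.2 -62.6 -62.2 -61.9 -61.8 -62.  -63.3 -63.9 -62.8 -63.6 -62.1]
wrist
far+u n 9 slope_deg -71.75 mid -68.4 [ 77.4  74.2  72.3 -68.3 -68.4 -69.3 -70.2 -70.6 -71.2]
near-u n 9 slope_deg -72.37 mid -80.4 [ 70.7  70.8  70.2 -80.5 -80.6 -80.5 -80.5 -80.4 -80.4]
left+v [np.float64(40.0), np.float64(70.0)] [np.float64(54.86718616909216), np.float64(0.16122208646285674)]
right-v [np.float64(40.0), np.float64(70.0)] [np.float64(50.54421721950624), np.float64(-13.650579800539402)]
lid
far+u n 17 slope_deg 0.62 mid 18.6 [16.3 20.   1.1 56.2 58.8 50.3  8.7 21.1 15.7]
left+v n 9 slope_deg -64.61 mid 11.6 [80.2 81.5 82.7  7.7  8.1 11.1 11.6 11.6  9.4]
right-v n 9 slope_deg 62.23 mid -12.6 [-75.  -75.9 -76.6  -9.1  -9.1 -12.3 -12.6 -12.6 -11.2]
```

Run:
```python
from h import *
W=np.load("w2.npy"); t=np.array([557.6,117.2,152.6])
th=np.radians(-18); u=np.array([np.cos(th),np.sin(th)]); v=np.array([-np.sin(th),np.cos(th)])
for p in[(160,90),(325,80),(490,90),(165,190),(490,190),(325,190),(185,320),(470,320),(326,256),(326,390),(60,206),(128,202),(20,206)]:
    w=np.nanmedian(W[p[1]-1:p[1]+2,p[0]-1:p[0]+2].reshape(-1,3),0); a=w[:2]-t[:2]; print(p,w.round(1),"uv %.1f %.1f"%(a@u,a@v))
v0,u0=np.mgrid[0:480,0:640]; m=(u0>180)&(u0<480)&(v0>80)&(v0<210); P=W[m]; A=np.c_[(P[:,:2]-t[:2])@u,(P[:,:2]-t[:2])@v,np.ones(len(P))]
print(np.linalg.lstsq(A,P[:,2],rcond=None)[0])
# dish edges near image corner: rows 150..206 rim points
z=W[...,2]; m=(u0<140)&(v0>170)&(v0<215)&(z>57)&(z<68); Q=W[m][:,:2]-[550,-75]
print("dish corner max u,v",np.percentile(Q@u,99),np.percentile(Q@v,99))
```

```text
(160, 90) [467.7  89.  133.9] uv -76.8 -54.6
(325, 80) [481.3 141.  133.8] uv -79.9 -0.9
(490, 90) [501.  191.1 133.8] uv -76.7 52.8
(165, 190) [498.3  77.5 134. ] uv -44.1 -56.1
(490, 190) [533.3 184.4 133. ] uv -43.9 56.4
(325, 190) [515.4 129.9 133.4] uv -44.1 -1.0
(185, 320) [546.3  64.2 133.8] uv 5.6 -53.9
(470, 320) [579.3 166.7 133.4] uv 5.4 53.8
(326, 256) [532.  124.9 154.8] uv -26.8 -0.6
(326, 390) [571.6 112.  163. ] uv 14.9 -0.6
(60, 206) [492.4  -5.7  63.6] uv -24.0 -137.0
(128, 202) [503.6  -1.3   5.5] uv -14.7 -129.4
(20, 206) [486.2 -25.4  63.1] uv -23.8 -157.7
 ** On entry to DLASCL parameter number  4 had an illegal value
 ** On entry to DLASCL parameter number  4 had an illegal valueTraceback (most recent call last):
  File "<stdin>", line 7, in <module>
    x, resids, rank, s = _umath_linalg.lstsq(a, b, rcond,
                         ~~~~~~~~~~~~~~~~~~~^^^^^^^^^^^^^
                                             signature=signature)
                                             ^^^^^^^^^^^^^^^^^^^^
    raise LinAlgError("SVD did not converge in Linear Least Squares")
numpy.linalg.LinAlgError: SVD did not converge in Linear Least Squares
```

Run:
```python
from h import *
W=np.load("w2.npy"); t=np.array([557.6,117.2,152.6]); z=W[...,2]
th=np.radians(-18); u=np.array([np.cos(th),np.sin(th)]); v=np.array([-np.sin(th),np.cos(th)])
v0,u0=np.mgrid[0:480,0:640]
L=W[(u0>130)&(u0<530)&(v0>60)&(v0<200)&(abs(z-133.6)<2.5)][:,:2]-t[:2]
D=W[(u0<140)&(v0>150)&(v0<240)&(z>59)&(z<67)][:,:2]-[550,-75]
for nm,P,a,b,s,ks in(("lid -u",L,v,u,-1,range(-55,56,10)),("lid +v",L,u,v,1,range(-80,-40,5)),("lid -v",L,u,v,-1,range(-80,-40,5)),("dish -u",D,v,u,-1,range(-30,65,6)),("dish +v",D,u,v,1,range(-82,-50,4))):
    o=[]
    for k in ks:
        m=abs(P@a-k)<2
        if m.sum()>5:o.append((k,round(s*np.percentile(s*(P@b)[m],99),1)))
    print(nm,*o)
```

```text
lid -u (-55, np.float64(-83.3)) (-45, np.float64(-83.3)) (-35, np.float64(-83.3)) (-25, np.float64(-83.3)) (-15, np.float64(-85.1)) (-5, np.float64(-83.3)) (5, np.float64(-83.3)) (15, np.float64(-85.4)) (25, np.float64(-83.4)) (35, np.float64(-83.2)) (45, np.float64(-83.2)) (55, np.float64(-83.3))
lid +v (-80, np.float64(59.0)) (-75, np.float64(59.0)) (-70, np.float64(59.2)) (-65, np.float64(59.3)) (-60, np.float64(59.1)) (-55, np.float64(59.1)) (-50, np.float64(58.9)) (-45, np.float64(59.0))
lid -v (-80, np.float64(-60.0)) (-75, np.float64(-60.1)) (-70, np.float64(-60.2)) (-65, np.float64(-60.1)) (-60, np.float64(-60.2)) (-55, np.float64(-60.2)) (-50, np.float64(-60.3)) (-45, np.float64(-60.3))
dish -u (18, np.float64(-80.6)) (24, np.float64(-80.6)) (30, np.float64(-80.5)) (36, np.float64(-80.5)) (42, np.float64(-80.5)) (48, np.float64(-80.4)) (54, np.float64(-80.5)) (60, np.float64(-80.4))
dish +v (-82, np.float64(61.1)) (-78, np.float64(63.0)) (-74, np.float64(62.5)) (-70, np.float64(54.6))
```

Run:
```python
from h import *
go(554.2,-75.1,130,71.9)
```

```text
t3.62 pos [557.6 117.5 152.7] F [ 0.  -0.8 -3.4] shift [-0.0562 -0.1842  0.0228] turn [-0.0013 -0.003   0.0026]
```

{"api": "step_arm", "payload": {
  "increments": [
    [0, [-0.008, -0.026, 0], [0, 0, 0]],
    [0, [-0.016, -0.053, 0], [0, 0, 0]],
    [0, [-0.024, -0.079, 0], [0, 0, 0]],
    [0, [-0.032, -0.105, 0], [0, 0, 0]],
    [0, [-0.04, -0.132, 0.003], [0, 0, 0]],
    [0, [-0.048, -0.158, 0.007], [0, -0.002, 0.001]],
    [0, [-0.053, -0.174, 0.012], [-0.001, -0.003, 0.003]],
    [0, [-0.0562, -0.1842, 0.018], [-0.001, -0.003, 0.003]],
    [0, [-0.0562, -0.1842, 0.023], [-0.001, -0.003, 0.003]],
    [0, [-0.0562, -0.1842, 0.023], [-0.001, -0.003, 0.003]],
    [0, [-0.0562, -0.1842, 0.023], [-0.001, -0.003, 0.003]],
    [0, [-0.0562, -0.1842, 0.023], [-0.001, -0.003, 0.003]]
  ]
}}

```text
time: 4.62
position: [555.4, -74.3, 130.5]
tool_rot: [0.001, 0.157, 0.988, 0.0]
contact_force: [-0.3, 0.5, -3.2]
finger_gap: 0.15
grasp_force: 60.2
```

Run:
```python
from h import *
go(554.2,-75.1,91,71.9)
```

```text
t4.62 pos [555.4 -74.3 130.5] F [-0.3  0.5 -3.2] shift [ 0.0009 -0.0011  0.0395] turn [0.0005 0.0015 0.0009]
```

Lower partway to 5 mm above seat, slowly, then check the force.

{"api": "step_arm", "payload": {
  "increments": [
    [0, [0.001, -0.001, 0.008], [0.0005, 0.0015, 0.001]],
    [0, [0.001, -0.001, 0.016], [0.0005, 0.0015, 0.001]],
    [0, [0.001, -0.001, 0.022], [0.0005, 0.0015, 0.001]],
    [0, [0.001, -0.001, 0.027], [0.0005, 0.0015, 0.001]],
    [0, [0.001, -0.001, 0.03], [0.0005, 0.0015, 0.001]],
    [0, [0.001, -0.001, 0.033], [0.0005, 0.0015, 0.001]],
    [0, [0.001, -0.001, 0.034], [0.0005, 0.0015, 0.001]],
    [0, [0.001, -0.001, 0.034], [0.0005, 0.0015, 0.001]]
  ]
}}

```text
time: 5.28
position: [554.1, -76.4, 96.2]
tool_rot: [-0.0, 0.158, 0.987, -0.0]
contact_force: [-0.1, -0.6, -4.3]
finger_gap: 0.152
grasp_force: 60.3
```

{"api": "step_arm", "payload": {
  "increments": [
    [0, [0, 0, 0.002], [0, 0, 0]],
    [0, [0, 0, 0.004], [0, 0, 0]],
    [0, [0, 0, 0.005], [0, 0, 0]],
    [0, [0, 0, 0.006], [0, 0, 0]],
    [0, [0, 0, 0.007], [0, 0, 0]],
    [0, [0, 0, 0.007], [0, 0, 0]]
  ]
}}

```text
time: 5.78
position: [554.3, -76.4, 90.6]
tool_rot: [0.0, 0.158, 0.987, -0.0]
contact_force: [-3.5, 1.0, 3.3]
finger_gap: 0.154
grasp_force: 61.4
```

{"api": "step_arm", "payload": {
  "increments": [
    [50, [0, 0, 0.006], [0, 0, 0]],
    [50, [0, 0, 0.006], [0, 0, 0]],
    [50, [0, 0, 0.005], [0, 0, 0]],
    [50, [0, 0, 0.005], [0, 0, 0]],
    [50, [0, 0, -0.02], [0, 0, 0]],
    [50, [0, 0, -0.055], [0, 0, 0]],
    [50, [0, 0, -0.09], [0, 0, 0]],
    [50, [0, 0, -0.12], [0, 0, 0]],
    [0, [0, 0, -0.13], [0, 0, 0]],
    [0, [0, 0, -0.13], [0, 0, 0]],
    [0, [0, 0, -0.13], [0, 0, 0]]
  ]
}}

```text
time: 6.7
position: [554.4, -76.3, 219.3]
tool_rot: [0.0, 0.158, 0.987, -0.0]
contact_force: [-0.2, 0.5, 0.1]
finger_gap: 0.084
grasp_force: 0.0
```

```bash
cat > lid.py <<'E'
from h import *
def seat(W,c,img=None):
    th=np.radians(-18.1); u=np.array([np.cos(th),np.sin(th)]); v=np.array([-np.sin(th),np.cos(th)])
    z=W[...,2]; q=W[...,:2]-c; U=q@u; V=q@v
    P=(abs(U)<76)&(abs(V)<56)&((abs(U)>32)|(abs(V)>14))&(abs(z-70)<12)
    c3=np.linalg.lstsq(np.c_[U[P],V[P],np.ones(P.sum())],z[P],rcond=None)[0]; print("plate tilt u,v, z",c3.round(4),P.sum())
    h=(abs(U)<35)&(abs(V)<16)&(z>92)&(z<106); print("handle",h.sum(),cv2.minAreaRect(np.c_[U,V].reshape(480,640,2)[h].astype(np.float32)),np.median(z[h]))
    for n,A,B,w,h0 in(("end_a+u",U,V,28,88),("end_b-u",-U,V,28,88),("side+v",V,U,33,68),("side-v",-V,U,33,68)):
        m=(abs(B)<w)&(A>h0+6)&(A<h0+40)&(z>25)
        if m.sum()<20: print(n,"few",m.sum()); continue
        a=A[m]-h0; b=z[m]-66; print(n,m.sum(),"extent %.1f z %.1f angle %.2f"%(np.percentile(a,97),np.percentile(b,97),np.median(np.arctan2(a,-b))))
E
python3 - <<'E'
from lid import *
print(robot.sense()["position"])
img,d,W=cloud("wrist"); cv2.imwrite("pics/w3.png",img)
seat(W,np.array([551.4,-74.7]))
E
```

```text
[554.3591889  -76.25645156 219.34550388]
plate tilt u,v, z [ 5.00000e-04 -0.00000e+00  7.16082e+01] 32461
handle 1846 ((-136.68264770507812, -137.33016967773438), (562.3497314453125, 1.2450032234191895), 45.1041374206543) 100.95135611653046
end_a+u 823 extent 26.1 z 24.5 angle 2.35
end_b-u 4638 extent 29.5 z 15.4 angle 2.09
side+v 4140 extent 29.1 z 16.6 angle 2.13
side-v 4438 extent 28.9 z 22.0 angle 2.26
```

View pics/w3.png

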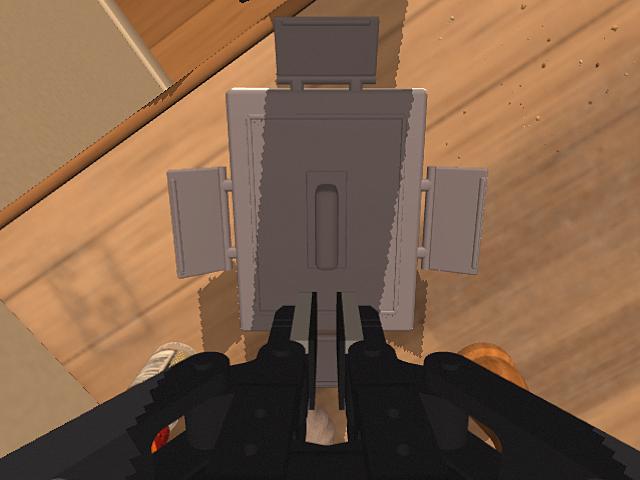

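The picture shows the lid seated level on the dish (plate 230–425 × 88–330), all flaps raised, garlic at (318,430), jar (170,400), mill (490,370) behind. Now flap end_a (far end).

{"api": "step_arm", "payload": {
  "increments": [
    [0, [-0.035, 0, 0], [0, 0, 0]],
    [0, [-0.07, 0, 0.02], [0, 0, 0]],
    [0, [-0.103, 0, 0.05], [0, 0, 0]],
    [0, [-0.103, 0, 0.08], [0, 0, 0]],
    [0, [-0.103, 0, 0.1], [0, 0, 0]],
    [0, [-0.103, 0, 0.11], [0, 0, 0]],
    [0, [-0.103, 0, 0.118], [0, 0, 0]],
    [0, [-0.103, 0, 0.126], [0, 0, 0]],
    [0, [-0.103, 0, 0.132], [0, 0, 0]],
    [0, [-0.103, 0, 0.132], [0, 0, 0]],
    [0, [-0.103, 0, 0.132], [0, 0, 0]]
  ],
  "newtons": 40
}}

```text
time: 7.67
position: [652.3, -108.4, 88.3]
tool_rot: [0.001, 0.158, 0.987, -0.0]
contact_force: [-1.3, 1.6, 0.1]
finger_gap: -0.002
grasp_force: 0.0
```

{"api": "step_arm", "payload": {
  "increments": [
    [0, [0, 0, -0.012], [0, 0, 0]],
    [0, [-0.009, 0, -0.012], [0, 0, 0]],
    [0, [-0.018, 0, -0.012], [0, 0, 0]],
    [0, [-0.018, 0, -0.008], [0, 0, 0]],
    [0, [-0.018, 0, 0], [0, 0, 0]],
    [0, [-0.018, 0, 0.007], [0, 0, 0]],
    [0, [-0.018, 0, 0.014], [0, 0, 0]],
    [0, [-0.018, 0, 0.021], [0, 0, 0]],
    [0, [-0.018, 0, 0.028], [0, 0, 0]],
    [0, [-0.018, 0, 0.034], [0, 0, 0]],
    [0, [-0.018, 0, 0.037], [0, 0, 0]],
    [0, [-0.018, 0, 0.037], [0, 0, 0]],
    [0, [-0.018, 0, 0.037], [0, 0, 0]]
  ]
}}

```text
time: 8.75
position: [668.9, -114.0, 50.1]
tool_rot: [-0.0, 0.158, 0.987, -0.0]
contact_force: [0.3, -0.6, -0.0]
finger_gap: 0.002
grasp_force: 0.0
```

{"api": "step_arm", "payload": {
  "increments": [
    [0, [0.006, 0, 0], [0, 0, 0]],
    [0, [0.012, 0, 0], [0, 0, 0]],
    [0, [0.016, 0, 0], [0, 0, 0]],
    [0, [0.019, 0, 0], [0, 0, 0]],
    [0, [0.021, 0, 0], [0, 0, 0]],
    [0, [0.022, 0, 0], [0, 0, 0]],
    [0, [0.023, 0, 0], [0, 0, 0]],
    [0, [0.023, 0, 0], [0, 0, 0]]
  ]
}}

```text
time: 9.42
position: [647.3, -106.9, 50.7]
tool_rot: [0.0, 0.158, 0.987, -0.0]
contact_force: [0.6, 0.5, 0.4]
finger_gap: -0.001
grasp_force: 0.3
```

{"api": "step_arm", "payload": {
  "increments": [
    [0, [0.001, 0, 0], [0, 0, 0]],
    [0, [0.002, 0, 0], [0, 0, 0]],
    [0, [0.003, 0, 0], [0, 0, 0]],
    [0, [0.003, 0, 0], [0, 0, 0]]
  ]
}}

```text
time: 9.75
position: [644.3, -105.9, 50.4]
tool_rot: [-0.0, 0.158, 0.987, -0.0]
contact_force: [0.9, -1.1, -1.1]
finger_gap: 0.001
grasp_force: 0.4
```

Run:
```python
from h import *
img,d,W=cloud("scene"); a=cv2.resize(img[220:350,300:500],None,fx=2.5,fy=2.5,interpolation=2)
img,d,W=cloud("wrist"); b=cv2.resize(img[200:480,100:540],None,fx=.75,fy=.75)
c=np.zeros((600,520,3),np.uint8); c[:325,:500]=a; c[325:535,:330]=b; cv2.imwrite("pics/m4.png",c)
```

```text
(no output)
```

View pics/m4.png

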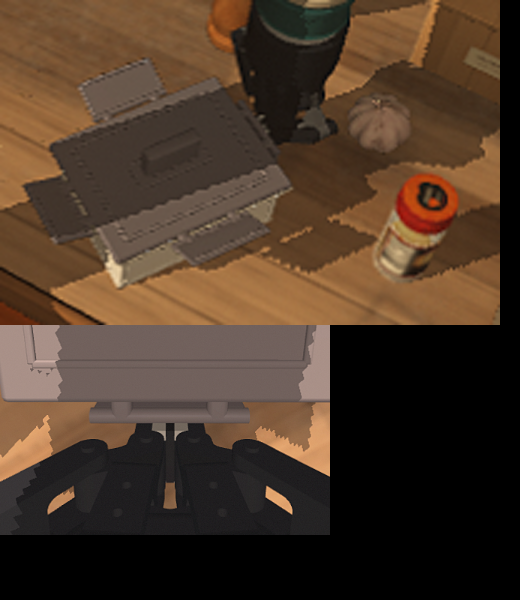

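The flap at the far end now hangs down (only its hinge bar shows at (170,412)); I press on until the stop is felt.

{"api": "step_arm", "payload": {
  "increments": [
    [0, [0.001, 0, 0], [0, 0, 0]],
    [0, [0.002, 0, 0], [0, 0, 0]],
    [0, [0.003, 0, 0], [0, 0, 0]],
    [0, [0.004, 0, 0], [0, 0, 0]],
    [0, [0.004, 0, 0], [0, 0, 0]]
  ]
}}

```text
time: 10.27
position: [643.9, -106.1, 51.9]
tool_rot: [0.004, 0.158, 0.987, -0.001]
contact_force: [6.3, -2.4, -1.9]
finger_gap: -0.004
grasp_force: 3.4
```

{"api": "step_arm", "payload": {
  "increments": [
    [0, [-0.01, 0, 0], [0, 0, 0]],
    [0, [-0.025, 0, -0.005], [0, 0, 0]],
    [0, [-0.025, 0, -0.045], [0, 0, 0]],
    [0, [-0.025, 0, -0.085], [0, 0, 0]],
    [0, [0.01, 0, -0.095], [0, 0, 0]],
    [0, [0.05, 0, -0.095], [0, 0, 0]],
    [0, [0.09, 0, -0.095], [0, 0, 0]],
    [0, [0.13, 0, -0.095], [0, 0, 0]],
    [0, [0.17, 0, -0.09], [0, 0, 0]],
    [0, [0.201, 0, -0.08], [0, 0, 0]],
    [0, [0.201, 0, -0.065], [0, 0, 0]],
    [0, [0.201, 0, -0.055], [0, 0, 0]],
    [0, [0.201, 0, -0.047], [0, 0, 0]],
    [0, [0.201, 0, -0.042], [0, 0, 0]],
    [0, [0.201, 0, -0.038], [0, 0, 0]],
    [0, [0.201, 0, -0.038], [0, 0, 0]]
  ]
}}

```text
time: 11.6
position: [450.6, -42.3, 88.0]
tool_rot: [-0.0, 0.158, 0.987, -0.0]
contact_force: [0.7, 0.1, 1.2]
finger_gap: 0.001
grasp_force: 0.0
```

{"api": "step_arm", "payload": {
  "increments": [
    [0, [0, 0, -0.012], [0, 0, 0]],
    [0, [0.009, 0, -0.012], [0, 0, 0]],
    [0, [0.018, 0, -0.012], [0, 0, 0]],
    [0, [0.018, 0, -0.008], [0, 0, 0]],
    [0, [0.018, 0, 0], [0, 0, 0]],
    [0, [0.018, 0, 0.007], [0, 0, 0]],
    [0, [0.018, 0, 0.014], [0, 0, 0]],
    [0, [0.018, 0, 0.021], [0, 0, 0]],
    [0, [0.018, 0, 0.028], [0, 0, 0]],
    [0, [0.018, 0, 0.034], [0, 0, 0]],
    [0, [0.018, 0, 0.037], [0, 0, 0]],
    [0, [0.012, 0, 0.037], [0, 0, 0]],
    [0, [0.006, 0, 0.037], [0, 0, 0]],
    [0, [0.001, 0, 0.037], [0, 0, 0]],
    [0, [-0.003, 0, 0.037], [0, 0, 0]],
    [0, [-0.005, 0, 0.037], [0, 0, 0]],
    [0, [-0.007, 0, 0.037], [0, 0, 0]],
    [0, [-0.008, 0, 0.037], [0, 0, 0]],
    [0, [-0.008, 0, 0.037], [0, 0, 0]]
  ]
}}

```text
time: 13.18
position: [457.9, -44.6, 51.7]
tool_rot: [0.001, 0.158, 0.987, -0.0]
contact_force: [-1.1, -0.2, 0.1]
finger_gap: -0.002
grasp_force: 0.3
```

{"api": "step_arm", "payload": {
  "increments": [
    [0, [-0.001, 0, 0], [0, 0, 0]],
    [0, [-0.002, 0, 0], [0, 0, 0]],
    [0, [-0.003, 0, 0], [0, 0, 0]],
    [0, [-0.004, 0, 0], [0, 0, 0]],
    [0, [-0.004, 0, 0], [0, 0, 0]]
  ]
}}

```text
time: 13.6
position: [457.9, -44.7, 51.0]
tool_rot: [-0.003, 0.158, 0.987, 0.0]
contact_force: [-8.2, 2.1, 6.7]
finger_gap: 0.002
grasp_force: 4.2
```

{"api": "step_arm", "payload": {
  "increments": [
    [0, [0.01, 0, 0], [0, 0, 0]],
    [0, [0.025, 0, -0.005], [0, 0, 0]],
    [0, [0.025, 0, -0.045], [0, 0, 0]],
    [0, [0.025, 0, -0.085], [0, 0, 0]],
    [0, [0, 0, -0.12], [0, 0, 0]],
    [0, [-0.03, 0, -0.15], [0, 0, 0]],
    [0, [-0.065, 0, -0.168], [0, 0, 0]],
    [0, [-0.095, 0, -0.168], [0, 0, 0]],
    [0, [-0.095, 0, -0.168], [0, 0, 0]],
    [0, [-0.095, 0, -0.168], [0, 0, 0]]
  ]
}}

```text
time: 14.43
position: [553.3, -76.0, 220.0]
tool_rot: [0.002, 0.158, 0.987, -0.0]
contact_force: [-1.4, -0.6, -0.8]
finger_gap: -0.003
grasp_force: 0.0
```

Run:
```python
from lid import *
s=robot.sense(); print(s["time"],s["position"],s["joint_pos"])
img,d,W=cloud("wrist"); cv2.imwrite("pics/w5.png",img); seat(W,np.array([551.4,-74.7]))
go(551.4,-74.7,219,71.9)
```

```text
14.4333 [553.30608091 -76.03657879 220.02447512] [-2.52017000e-01  1.72076170e-01 -2.12246330e-01  1.18333430e+00
 -5.89945136e-04  6.61736622e-02]
plate tilt u,v, z [ 7.00000e-04 -0.00000e+00  7.16072e+01] 32187
handle 1819 ((nan, nan), (0.0, 0.0), 0.0) 100.92981278573887
end_a+u few 0
end_b-u few 0
side+v 3934 extent 29.1 z 16.3 angle 2.13
side-v 4377 extent 29.2 z 21.7 angle 2.25
t14.48 pos [551.5 -75.4 219.2] F [-0.4  0.2  0.1] shift [0.0003 0.0006 0.0002] turn [-0.0005  0.0004 -0.002 ]
```

View pics/w5.png

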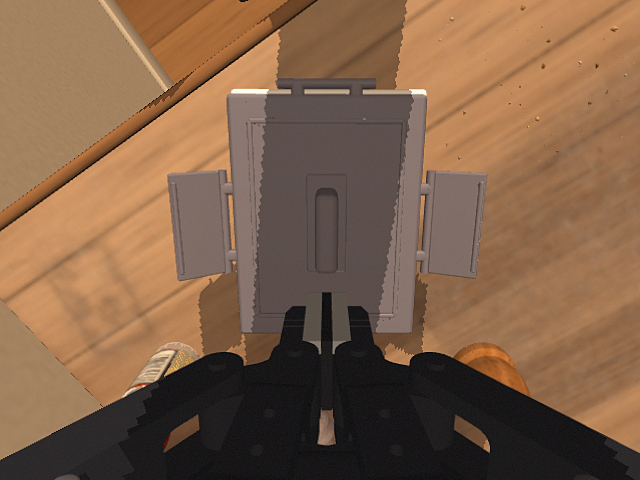

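Both end flaps are down (only hinge bars at (327,85)), lid level, side flaps at (198,225) and (455,225) still raised. Next side +v, with the tool turned a quarter.

{"api": "step_arm", "payload": {
  "increments": [
    [0, [0, 0.01, 0], [0, 0, 0.12]],
    [0, [0, 0.02, 0], [0, 0, 0.24]],
    [0, [0, 0.03, 0], [0, 0, 0.36]],
    [0, [0, 0.04, 0], [0, 0, 0.48]],
    [0, [0, 0.05, 0], [0, 0, 0.6]],
    [0, [0, 0.06, 0], [0, 0, 0.72]],
    [0, [0, 0.07, 0.01], [0, 0, 0.84]],
    [0, [0, 0.08, 0.02], [0, 0, 0.96]],
    [0, [0, 0.086, 0.04], [0, 0, 1.08]],
    [0, [0, 0.086, 0.06], [0, 0, 1.2]],
    [0, [0, 0.086, 0.08], [0, 0, 1.32]],
    [0, [0, 0.086, 0.1], [0, 0, 1.44]],
    [0, [0, 0.086, 0.11], [0, 0, 1.56]],
    [0, [0, 0.086, 0.115], [0, 0, 1.571]],
    [0, [0, 0.086, 0.121], [0, 0, 1.571]],
    [0, [0, 0.086, 0.127], [0, 0, 1.571]],
    [0, [0, 0.086, 0.131], [0, 0, 1.571]],
    [0, [0, 0.086, 0.131], [0, 0, 1.571]]
  ]
}}

```text
time: 15.98
position: [578.2, 6.3, 88.3]
tool_rot: [0.0, 0.81, 0.587, 0.0]
contact_force: [-0.9, -0.5, 0.3]
finger_gap: -0.0
grasp_force: 0.0
```

```bash
cat >> h.py <<'E'
def uv():
    s=robot.sense(); th=np.radians(-18.1); q=s["position"][:2]-[554.4,-76.3]; u=np.array([np.cos(th),np.sin(th)]); v=np.array([-np.sin(th),np.cos(th)])
    X=rot(s["tool_rot"]).apply([1,0,0]); print("t%.2f u %.1f v %.1f z %.1f"%(s["time"],q@u+2.8,q@v+.5,s["position"][2]),"xhead %.1f"%np.degrees(np.arctan2(X[1],X[0])),"F",s["contact_force"].round(1))
E
python3 -c "from h import *; uv()"
```

```text
t15.98 u -0.2 v 86.5 z 88.3 xhead 71.8 F [-0.9 -0.5  0.3]
```

{"api": "step_arm", "payload": {
  "increments": [
    [0, [0, 0, -0.012], [0, 0, 0]],
    [0, [0.009, 0, -0.012], [0, 0, 0]],
    [0, [0.018, 0, -0.012], [0, 0, 0]],
    [0, [0.018, 0, -0.008], [0, 0, 0]],
    [0, [0.018, 0, 0], [0, 0, 0]],
    [0, [0.018, 0, 0.007], [0, 0, 0]],
    [0, [0.018, 0, 0.014], [0, 0, 0]],
    [0, [0.018, 0, 0.021], [0, 0, 0]],
    [0, [0.018, 0, 0.028], [0, 0, 0]],
    [0, [0.018, 0, 0.034], [0, 0, 0]],
    [0, [0.018, 0, 0.037], [0, 0, 0]],
    [0, [0.012, 0, 0.037], [0, 0, 0]],
    [0, [0.006, 0, 0.037], [0, 0, 0]],
    [0, [0.001, 0, 0.037], [0, 0, 0]],
    [0, [-0.003, 0, 0.037], [0, 0, 0]],
    [0, [-0.005, 0, 0.037], [0, 0, 0]],
    [0, [-0.007, 0, 0.037], [0, 0, 0]],
    [0, [-0.008, 0, 0.037], [0, 0, 0]],
    [0, [-0.009, 0, 0.037], [0, 0, 0]]
  ]
}}

```text
time: 17.57
position: [576.3, -0.5, 51.9]
tool_rot: [-0.001, 0.81, 0.587, 0.002]
contact_force: [1.8, 8.5, -2.1]
finger_gap: -0.003
grasp_force: 4.6
```

{"api": "step_arm", "payload": {
  "increments": [
    [0, [-0.001, 0, 0], [0, 0, 0]],
    [0, [-0.002, 0, 0], [0, 0, 0]],
    [0, [-0.003, 0, 0], [0, 0, 0]],
    [0, [-0.003, 0, 0], [0, 0, 0]]
  ]
}}

```text
time: 17.9
position: [576.3, -0.6, 52.0]
tool_rot: [-0.003, 0.809, 0.587, 0.005]
contact_force: [4.3, 14.0, -2.9]
finger_gap: 0.002
grasp_force: 7.3
```

```bash
python3 -c "from h import *; uv()"
```

```text
t17.90 u 0.1 v 79.3 z 52.0 xhead 71.9 F [ 4.3 14.  -2.9]
```

{"api": "step_arm", "payload": {
  "increments": [
    [0, [0.01, 0, 0], [0, 0, 0]],
    [0, [0.025, 0, -0.005], [0, 0, 0]],
    [0, [0.025, 0, -0.045], [0, 0, 0]],
    [0, [0.025, 0, -0.085], [0, 0, 0]],
    [0, [0, 0, -0.095], [0, 0, 0]],
    [0, [-0.04, 0, -0.095], [0, 0, 0]],
    [0, [-0.08, 0, -0.095], [0, 0, 0]],
    [0, [-0.12, 0, -0.095], [0, 0, 0]],
    [0, [-0.15, 0, -0.09], [0, 0, 0]],
    [0, [-0.159, 0, -0.08], [0, 0, 0]],
    [0, [-0.159, 0, -0.065], [0, 0, 0]],
    [0, [-0.159, 0, -0.055], [0, 0, 0]],
    [0, [-0.159, 0, -0.047], [0, 0, 0]],
    [0, [-0.159, 0, -0.042], [0, 0, 0]],
    [0, [-0.159, 0, -0.037], [0, 0, 0]],
    [0, [-0.159, 0, -0.037], [0, 0, 0]]
  ]
}}

```text
time: 19.23
position: [524.7, -155.4, 87.7]
tool_rot: [-0.0, 0.81, 0.587, -0.0]
contact_force: [0.2, 0.5, -0.3]
finger_gap: -0.001
grasp_force: 0.0
```

```bash
python3 -c "from h import *; uv()"
```

```text
t19.23 u -0.9 v -83.9 z 87.7 xhead 71.8 F [ 0.2  0.5 -0.3]
```

{"api": "step_arm", "payload": {
  "increments": [
    [0, [0, 0, -0.012], [0, 0, 0]],
    [0, [-0.01, 0, -0.012], [0, 0, 0]],
    [0, [-0.019, 0, -0.012], [0, 0, 0]],
    [0, [-0.019, 0, -0.008], [0, 0, 0]],
    [0, [-0.019, 0, 0], [0, 0, 0]],
    [0, [-0.019, 0, 0.007], [0, 0, 0]],
    [0, [-0.019, 0, 0.014], [0, 0, 0]],
    [0, [-0.019, 0, 0.021], [0, 0, 0]],
    [0, [-0.019, 0, 0.028], [0, 0, 0]],
    [0, [-0.019, 0, 0.034], [0, 0, 0]],
    [0, [-0.019, 0, 0.037], [0, 0, 0]],
    [0, [-0.013, 0, 0.037], [0, 0, 0]],
    [0, [-0.007, 0, 0.037], [0, 0, 0]],
    [0, [-0.001, 0, 0.037], [0, 0, 0]],
    [0, [0.003, 0, 0.037], [0, 0, 0]],
    [0, [0.005, 0, 0.037], [0, 0, 0]],
    [0, [0.006, 0, 0.037], [0, 0, 0]],
    [0, [0.007, 0, 0.037], [0, 0, 0]],
    [0, [0.007, 0, 0.037], [0, 0, 0]]
  ]
}}

```text
time: 20.82
position: [527.3, -149.2, 51.7]
tool_rot: [0.0, 0.81, 0.586, 0.0]
contact_force: [0.6, 0.0, 0.1]
finger_gap: 0.001
grasp_force: 0.2
```

{"api": "step_arm", "payload": {
  "increments": [
    [0, [0.001, 0, 0], [0, 0, 0]],
    [0, [0.002, 0, 0], [0, 0, 0]],
    [0, [0.003, 0, 0], [0, 0, 0]],
    [0, [0.003, 0, 0], [0, 0, 0]]
  ]
}}

```text
time: 21.15
position: [527.5, -148.6, 51.7]
tool_rot: [0.002, 0.811, 0.586, -0.002]
contact_force: [-2.3, -6.6, 0.1]
finger_gap: -0.0
grasp_force: 3.5
```

```bash
python3 -c "from h import *; uv()"
```

```text
t21.15 u -0.3 v -76.5 z 51.7 xhead 71.7 F [-2.3 -6.6  0.1]
```

{"api": "step_arm", "payload": {
  "increments": [
    [0, [-0.01, 0, 0], [0, 0, 0]],
    [0, [-0.025, 0, -0.005], [0, 0, 0]],
    [0, [-0.025, 0, -0.045], [0, 0, 0]],
    [0, [-0.025, 0, -0.085], [0, 0, 0]],
    [0, [0, 0, -0.12], [0, 0, 0]],
    [0, [0.03, 0, -0.15], [0, 0, 0]],
    [0, [0.06, 0, -0.18], [0, 0, 0]],
    [0, [0.074, 0, -0.2], [0, 0, 0]],
    [0, [0.074, 0, -0.2], [0, 0, 0]],
    [0, [0.074, 0, -0.2], [0, 0, 0]]
  ]
}}

```text
time: 21.98
position: [552.5, -75.7, 253.4]
tool_rot: [0.002, 0.81, 0.587, 0.002]
contact_force: [-0.2, -0.2, -0.7]
finger_gap: -0.001
grasp_force: 0.0
```

Run:
```python
from lid import *
img,d,W=cloud("wrist"); seat(W,np.array([551.4,-74.7])); b=cv2.resize(img,None,fx=.75,fy=.75)
im2,d,S=cloud("scene"); a=cv2.resize(im2[180:350,300:500],None,fx=1.5,fy=1.5,interpolation=2)
c=np.zeros((600,800,3),np.uint8); c[:255,:300]=a; c[:360,310:790]=b; cv2.imwrite("pics/m6.png",c)
S0=np.load("scene0.npy"); z=S0[...,2]
for n,x,y,r in(("mill",737,5,45),("jar",648,-252,40),("garlic",740,-160,42)):
    o=[]
    for Q in(S0,S): m=(np.hypot(Q[...,0]-x,Q[...,1]-y)<r)&(Q[...,2]>15); o.append(Q[m].mean(0).round(1).tolist()+[int(m.sum())])
    print(n,*o)
uv()
```

```text
plate tilt u,v, z [9.00000e-04 1.00000e-03 7.16144e+01] 27553
handle 1528 ((82.42407989501953, 83.10643768310547), (572.6117553710938, 2.2163023948669434), 45.097938537597656) 100.87521417325979
end_a+u few 8
end_b-u few 0
side+v 44 extent 6.8 z 2.8 angle 1.81
side-v few 0
mill [747.9, 4.2, 404.8, 6324] [744.8, -18.6, 265.4, 907]
jar [638.7, -255.0, 77.8, 856] [638.8, -255.1, 77.7, 859]
garlic [730.5, -165.0, 34.4, 469] [730.2, -165.1, 34.4, 474]
t22.08 u -1.1 v -0.9 z 250.4 xhead 71.8 F [ 0.3 -0.4 -0.6]
```

View pics/m6.png

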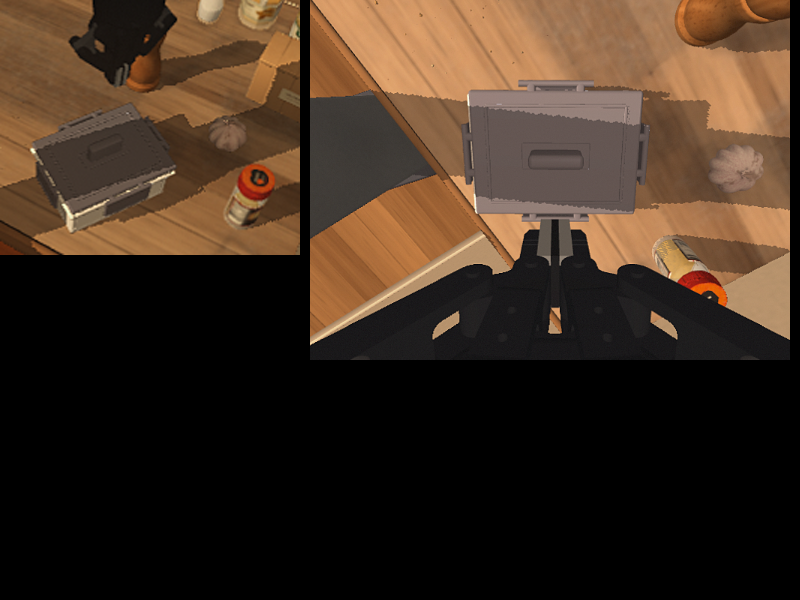

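All four flaps hang down (only hinge bars show around the plate at (470–645, 80–220)), the lid is level, and the mill, jar and garlic still stand. The robot touches nothing.

```bash
python3 -c "
from rig import robot
print(robot.close_job())"
```

```text
the job is handed in; nothing more can be done
None
```

The lid is seated flat on the dish, with both end flaps folded down first and then both side flaps. The mill, jar and garlic are still standing, and I handed the job in at about 22 s.

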